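# Unlatch a stone slab and wedge its edge up

## Robot

A 6-joint arm with a two-finger parallel gripper is mounted at the origin on a cart in front of the work surface, level with it; the furniture and walls round the work are solid. World frame = base frame: x ahead of the robot, y to its left, z up, the work surface at z = 0. Lengths are in m, angles in degrees, forces in N, time in s.
With the tool pointing down it reaches from about 0.375 to 0.9 m from the base axis. Payload 3.1 kg.
Tool frame: the origin (TCP) lies at the very end of the fingers, on their centre line; the grasp point (between the pads) lies bot.grip_point_offset behind it (bot.grip_point_offset is the distance from the TCP to the grasp point, in m); z points along the fingers, y is the line along which they close (so a half turn about z gives the same grasp; the last joint's range is limited). The gripper opens to 87 mm and grips with 3 to 60 N. Pads are 19 mm wide; open, the fingers measure 117 mm over their backs; the gripper's body (75 mm by 190 mm) begins 51 mm behind the grasp point.
Start: joints at [-73.31, 30.224, 82.088, -0, 67.689, -10.227], TCP at [0.283, -0.557, 0.223] pointing down, gripper open.
Joint ranges: [-176.69, 176.69], [-43.24, 126.21], [12.49, 139.97], [-82, 262], [0, 151.66], [-163.58, 163.58]. Speed limits (degrees/s): [159.86, 159.86, 180, 180, 180, 180].

## Interface

Orientations are given as a 3x3 rotation matrix whose columns are the frame's x, y, z axes.
In Python, from rig import bot, viewer, ticket gives the robot as it stands.
- The arm moves only by the tool servo_tool, never from a script. Its argument "targets" is a list of rows, each an object with "offset": the shift along the tool's x, y, z in m, a list of three; "dr": the turn, a rotation vector about the tool's x, y, z in degrees, a list of three. In form: [{"offset": [x, y, z], "dr": [ax, ay, az]}, ...]. A call has 1 to 20 rows; each row is the pose to reach, as a shift and turn from the pose commanded when the call began, along the tool's axes at that moment; what a row does not reach only later rows make up. A row lasts 1/12 s, in which the tool goes at most 41.7 mm and 7.16 degrees, less where a joint would pass 70% of its speed; a pose out of reach is approached as far as the arm can. A call with a gripper value outside its range is refused whole. "gripper" is the gripper command: -1 is fully open, 1 is shut, values between are in proportion, set as the call begins (left out, the last holds). The fingers move at their own pace and stop on an object; the grip force is fixed at half the most. Time passes only in rows, so rows that repeat a pose let the fingers close. It gives the time, the measured TCP pose, the force, the opening and the grip force at its end, in the units of the state.
- bot.read_state(): the state, without advancing time (a new reading comes with each control period).
- viewer.capture(name): name is "side" or "top" or "wrist"; returns a dict with "color" (420x560x3 uint8, red, green, blue), "camera_matrix" (3x3 intrinsics, pixels), "k1" (the pictures are not rectified: a ray, as slopes to the right and down, at radius r is drawn at 1 + k1 r^2 times it, then the intrinsics apply), "R" (3x3) and "t" (3): a world point X has camera coordinates R X + t. Camera axes: x right, y down, z forward; pixel columns grow to the right and rows downward; lengths in m; the calibration is good to about 2 mm. A picture is of the moment at which its call begins. There is no depth.
- ticket.hand_in(): hands the job in; it is judged then, once.
The state is a dict: "time_s": time; "joint_positions": joint angles; "qvel": joint speeds; "tau": joint torques, N m; "position": TCP position; "tcp_rot": TCP orientation; "force": force on the tool from outside, world axes, zero at the start; "moment": the same for the moment, N m; "opening": opening from 0.0 (shut) to 1.0 (fully open); "grasp_force": force on a finger pad.
Only numpy, scipy, OpenCV 4.12 (cv2) and the standard library are available. Lean on these libraries where they do the work, as an engineer would, in place of code of your own. Each camera call takes 0.05 s, during which the arm holds its last target. There are 200 camera calls.

## Task

The stone slab on the cutting bed has to be freed: swing the hold-down latch aside until it is clear of the slab, then take the thicker, narrower of the two wooden wedges lying to the right of the bed and slide it, flat on the board and thin end first, under the slab's open edge between the two bearers until that edge has just lifted about 5 mm off both bearers, the far edge staying down against the stop. Do not lift the slab with the gripper, and finish while still gripping the wedge in place: do not let go.

Things in the scene. Friction and masses are not known exactly. Their poses are not given: they have to be found in the camera images.
- cutting_bed: Fixed plywood board 300 (x) x 180 (y) x 12 mm, top at z = 12 mm. Origin: centre of its underside. +x: the way the wedge goes in (about world +y); +y: about towards the robot. Two dark bearers along x, 16 wide, 8 high (top z = 20 mm), centred at y = +-54, from x = -3 to 112 mm. Rear stop across them, face at x = 111.5, top z = 32 mm. Bare at x = -150 to -10: room to lay the wedge.
- slab: Loose grey stone slab 120 (x) x 140 (y) x 20 mm, 0.6 to 0.95 kg, lying on the bearers (underside z = 20 mm, 8 mm above the board), far edge within 2.5 mm of the stop. Origin: centre of its underside; axes as the board's. Starts at x = 50, y = -6 to 6 mm on the board, so its open edge is at x = -10 mm. When wedged it pivots on its far edge.
- slab_edge_a (a point): Underside of the slab's open edge (where the wedge goes in), 60 mm to the board's +y side of the slab's middle. World z = 20 mm while the slab lies on its bearers.
- slab_edge_b (a point): The same on the board's -y side, 60 mm from the slab's middle.
- slab_far (a point): Underside of the slab's far edge (at the rear stop), in its middle; z = 20 mm at rest.
- latch (a joint): Hold-down latch angle, rad. 0: arm points to the board's -x, 2.5 mm above the slab (starts at 0 to 0.25). Grows to 1.7 (stop) as its free end swings to the board's +y side (towards the robot), clockwise from above; clear of the slab at about 1.5. Turns about the vertical axis at point latch_pivot; about 1.2 N at the pin moves it; stays where left.
- latch_pin (a point): On the latch's upright wooden grip pin (14 mm diameter, 38 mm long), 14 mm below its top. The pin stands near the free end of the latch arm (flat steel, 20 wide, 6 thick, upper face 23 mm below this point), 100 mm from the pivot.
- latch_pivot (a point): Vertical hinge axis of the latch on its steel post behind the rear stop; in the board's frame x = 135, y = -40 mm.
- thick_wedge: To use: hardwood, 34 (x) x 110 (y) x 22 mm, 60 g, lying on its flat base on the bench right of the board. Origin: middle of its base. Top slopes from 22 mm at the thick end (y = -55) to 4 mm at the thin end (y = +55), which points within 0.4 rad of world +y. Upright sides: grip across x near the thick end. Under the slab it touches after 24 mm, then lifts 1 mm per 6 mm; push under 20 N.
- thin_wedge: The other hardwood wedge, not needed: 42 (x) x 110 (y) x 16 mm, loose, beside the first; the two may be in either place. Origin and axes as for the thick wedge.

How it is judged:
By the outcome, as a careful person would: the job done as asked, in the order asked, and still so for the second after the job is handed in, while the arm keeps its last pose, push and grip.
It also fails if it takes over 58 s, if anything falls off the work surface, if the arm or the gripper's body presses on something with over 40 N, if the wrist force passes 120 N, or if a joint passes its speed limit or range.

## Working session

There is one attempt and no reset: what is moved stays moved. The work goes in short steps, Python scripts to look and compute and a tool call to move; the robot and the scene stay as the last step left them, time stands still between calls to the robot, and variables do not carry over. Pictures are saved under pics/ and viewed, at most 10 in all, crops included, and the job is handed in when it is done.

Besides the shell and the picture viewer there is one more tool, called after ">>>" as name([rows], argument=value, ...), one row to a line, values as JSON. servo_tool: Moves the arm, as the interface text tells. Its arguments: {"type":"object","properties":{"targets":{"type":"array"},"gripper":{"type":"number"}},"required":["targets"]}

```bash
mkdir -p pics; ls
cat > h.py <<'E'
import numpy as np, cv2
from rig import bot, viewer, ticket
def cap(n, f=None):
    c=viewer.capture(n)
    if f: cv2.imwrite('pics/'+f, c['color'][:,:,::-1])
    return c
def ray(c,uv):
    K=np.array(c['camera_matrix']);k=c['k1'];R=np.array(c['R']);t=np.array(c['t'])
    d=np.array([(uv[0]-K[0,2])/K[0,0],(uv[1]-K[1,2])/K[1,1]]);s=d.copy()
    for _ in range(30): s=d/(1+k*(s@s))
    return -R.T@t, R.T@np.array([s[0],s[1],1])
def onz(c,uv,z):
    o,d=ray(c,uv); return o+d*(z-o[2])/d[2]
def tri(a,b):
    A=np.zeros((3,3));B=np.zeros(3)
    for c,uv in (a,b):
        o,d=ray(c,uv);d=d/np.linalg.norm(d);P=np.eye(3)-np.outer(d,d);A+=P;B+=P@o
    return np.linalg.solve(A,B)
def proj(c,X):
    R=np.array(c['R']);t=np.array(c['t']);p=R@np.array(X)+t;s=p[:2]/p[2];s=s*(1+c['k1']*(s@s));K=np.array(c['camera_matrix'])
    return np.array([K[0,0]*s[0]+K[0,2],K[1,1]*s[1]+K[1,2]])
E
python3 - <<'E'
from h import *
import pickle
d={n:cap(n,n+'0.png') for n in ('side','top','wrist')}
pickle.dump(d,open('c0.pkl','wb'))
s=bot.read_state()
print(s['time_s'],s['position'],np.round(s['tcp_rot'],3),s['opening'],bot.grip_point_offset)
for n in d: print(n,-np.array(d[n]['R']).T@d[n]['t'],d[n]['k1'])
E
```

```text
pics
0.15 [ 0.28281076 -0.55673771  0.22181321] [[ 0.892  0.453 -0.   ]
 [ 0.453 -0.892  0.002]
 [ 0.    -0.002 -1.   ]] 0.9994790994064666 0.0187
side [0.43218106 0.83861207 0.44205364] -0.04369627065370228
top [0.40393505 0.04266441 1.0952789 ] -0.07653326896893875
wrist [ 0.3550388  -0.52111074  0.38488401] -0.011109886849137626
```

View pics/top0.png

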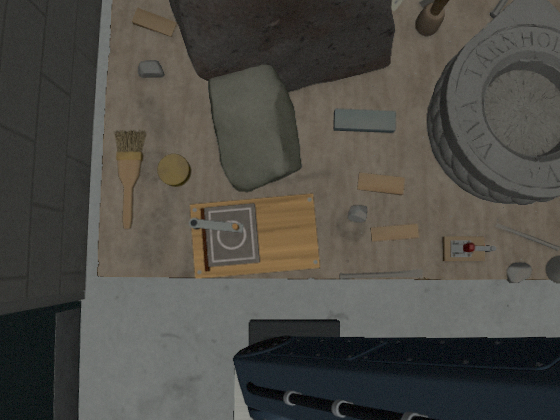

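View pics/side0.png

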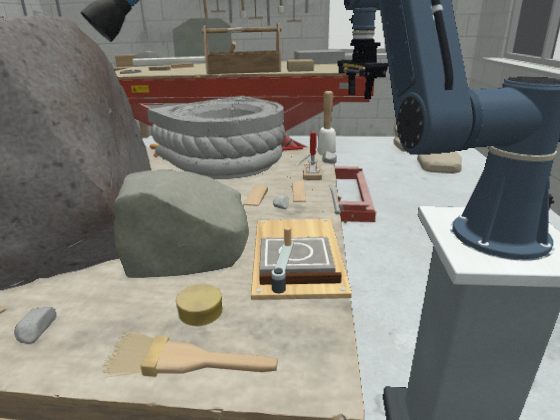

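View pics/wrist0.png

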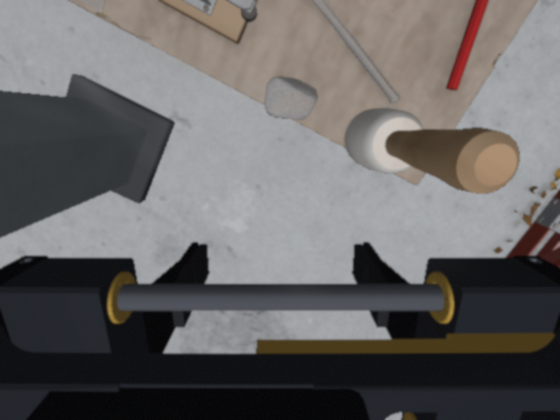

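Top view: the board spans about (190–318, 195–278), with the latch pivot at (193,223) and pin at (236,227). The wedges are at (381,184) and (395,232), with a small stone between them at (357,213). In the side view the pin top is at (288,231) and the wedges are at (256,195) and (298,190). The wrist view shows only the floor, a mallet and clutter.

Run:
```python
from h import *
import pickle
d=pickle.load(open('c0.pkl','rb'));T=d['top'];S=d['side']
print('pin',tri((T,(236,227)),(S,(288,231))))
print('post',tri((T,(193,223)),(S,(279,272))))
for p in [(190,203),(313,195),(319,268),(196,278)]: print('board',onz(T,p,.012))
im=T['color']
hsv=cv2.cvtColor(im,cv2.COLOR_RGB2HSV)
for roi in [(345,165,415,200),(362,217,425,247)]:
    x0,y0,x1,y1=roi;h=hsv[y0:y1,x0:x1]; 
    sat=h[:,:,1]; th,m=cv2.threshold(sat,0,255,cv2.THRESH_OTSU)
    c=max(cv2.findContours(m,0,2)[0],key=cv2.contourArea); r=cv2.minAreaRect(c);b=cv2.boxPoints(r)+[x0,y0]
    W=np.array([onz(T,p,.01)[:2] for p in b]);print('wedge',th,np.round(W,4).tolist(),W.mean(0),[np.linalg.norm(W[i]-W[i-1]) for i in range(2)])
cv2.imwrite('pics/topc.png',cv2.resize(im[160:290,170:430,::-1],(780,390),interpolation=cv2.INTER_CUBIC))
sc=S['color'][170:305,230:360,::-1]
cv2.imwrite('pics/sidec.png',cv2.resize(sc,None,fx=4.4,fy=4.4,interpolation=cv2.INTER_CUBIC))
```

```text
pin [0.47825078 0.15025902 0.07566532]
post [0.48817697 0.25357872 0.04841631]
board [0.53852536 0.26940903 0.012     ]
board [ 0.55992578 -0.02739683  0.012     ]
board [ 0.38513943 -0.04198456  0.012     ]
board [0.35868679 0.2506027  0.012     ]
wedge 69.0 [[0.5739, -0.133], [0.6176, -0.1382], [0.606, -0.2509], [0.5624, -0.2452]] [ 0.58996314 -0.19178671] [np.float64(0.11281616149295766), np.float64(0.04397861876877897)]
wedge 68.0 [[0.4849, -0.1653], [0.4942, -0.281], [0.459, -0.2829], [0.4499, -0.1676]] [ 0.47201197 -0.22419041] [np.float64(0.03505654115158454), np.float64(0.11600439675191308)]
```

View pics/topc.png

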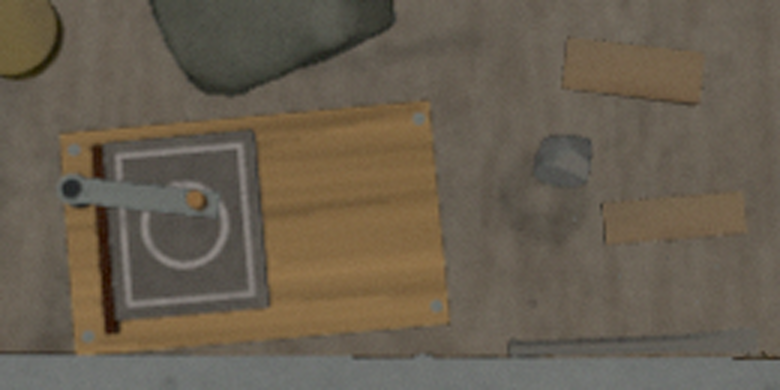

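The narrower wedge, 34 mm wide, is the lower one at crop (675,217), world about (0.472, -0.224). The latch pin is at crop (197,200), world about (0.478, 0.150). I'll move over the wedges first and look on the way to the latch.

>>> servo_tool([
  {"offset": [0.239, -0.167, -0.048], "dr": [0, 0, -83]},
  {"offset": [0.239, -0.167, -0.048], "dr": [0, 0, -83]},
  {"offset": [0.239, -0.167, -0.048], "dr": [0, 0, -83]},
  {"offset": [0.239, -0.167, -0.048], "dr": [0, 0, -83]},
  {"offset": [0.239, -0.167, -0.048], "dr": [0, 0, -83]},
  {"offset": [0.239, -0.167, -0.048], "dr": [0, 0, -83]},
  {"offset": [0.239, -0.167, -0.048], "dr": [0, 0, -83]},
  {"offset": [0.239, -0.167, -0.048], "dr": [0, 0, -83]},
  {"offset": [0.239, -0.167, -0.048], "dr": [0, 0, -83]},
  {"offset": [0.239, -0.167, -0.048], "dr": [0, 0, -83]},
  {"offset": [0.239, -0.167, -0.048], "dr": [0, 0, -83]},
  {"offset": [0.239, -0.167, -0.048], "dr": [0, 0, -83]},
  {"offset": [0.239, -0.167, -0.048], "dr": [0, 0, -83]},
  {"offset": [0.239, -0.167, -0.048], "dr": [0, 0, -83]},
], gripper=-1)

```text
time_s: 1.32
position: [0.4204, -0.3, 0.2704]
tcp_rot: [[-0.339, 0.941, -0.0], [0.941, 0.339, 0.0], [0.0, -0.0, -1.0]]
force: [0.1, 0.4, -0.3]
opening: 0.999
grasp_force: 0.0
```

Run:
```python
from h import *
import pickle
w=cap('wrist','w1.png');pickle.dump(w,open('w1.pkl','wb'))
s=bot.read_state();print(s['time_s'],s['position'],np.round(s['tcp_rot'],4).tolist(),s['joint_positions'],s['force'])
print(proj(w,(.4768,-.28,0)),proj(w,(.4674,-.1665,0)),-np.array(w['R']).T@w['t'])
```

```text
1.3667 [ 0.42033191 -0.30004331  0.27037098] [[-0.3387, 0.9409, -0.0003], [0.9409, 0.3387, 0.0004], [0.0004, -0.0002, -1.0]] [-4.79327308e+01  1.85204345e+01  9.40882250e+01  1.47034360e-03
  6.74186163e+01 -6.77327207e+01] [-0.82123057 -0.25251171  0.08042778]
[320.85929085 174.96005557] [345.66862506  95.40483445] [ 0.39308642 -0.22473523  0.43358863]
```

View pics/w1.png

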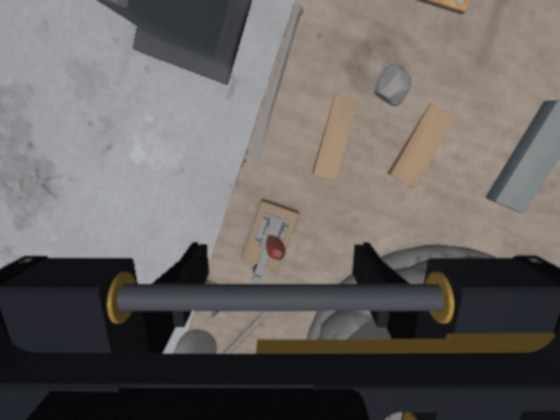

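The wrist view agrees. The narrow (thick) wedge is at px (335,137) and the wide one at (420,145). The toggle clamp at (272,240) and the stone at (394,85) are nearby. Next I go above the latch pin, with the camera on the robot side.

>>> servo_tool([
  {"offset": [0.405, 0.204, 0.08], "dr": [0, 0, -70]},
  {"offset": [0.405, 0.204, 0.08], "dr": [0, 0, -70]},
  {"offset": [0.405, 0.204, 0.08], "dr": [0, 0, -70]},
  {"offset": [0.405, 0.204, 0.08], "dr": [0, 0, -70]},
  {"offset": [0.405, 0.204, 0.08], "dr": [0, 0, -70]},
  {"offset": [0.405, 0.204, 0.08], "dr": [0, 0, -70]},
  {"offset": [0.405, 0.204, 0.08], "dr": [0, 0, -70]},
  {"offset": [0.405, 0.204, 0.08], "dr": [0, 0, -70]},
  {"offset": [0.405, 0.204, 0.08], "dr": [0, 0, -70]},
  {"offset": [0.405, 0.204, 0.08], "dr": [0, 0, -70]},
  {"offset": [0.405, 0.204, 0.08], "dr": [0, 0, -70]},
  {"offset": [0.405, 0.204, 0.08], "dr": [0, 0, -70]},
  {"offset": [0.405, 0.204, 0.08], "dr": [0, 0, -70]},
  {"offset": [0.405, 0.204, 0.08], "dr": [0, 0, -70]},
  {"offset": [0.405, 0.204, 0.08], "dr": [0, 0, -70]},
  {"offset": [0.405, 0.204, 0.08], "dr": [0, 0, -70]},
])

```text
time_s: 2.7
position: [0.4745, 0.1486, 0.1908]
tcp_rot: [[-1.0, 0.004, 0.0], [0.004, 1.0, -0.0], [-0.0, -0.0, -1.0]]
force: [-0.2, -1.1, 0.1]
opening: 0.999
grasp_force: 0.0
```

Run:
```python
from h import *
import pickle
w=cap('wrist','w2.png');pickle.dump(w,open('w2.pkl','wb'))
s=bot.read_state();print(s['time_s'],s['position'],np.round(s['tcp_rot'],4).tolist(),s['joint_positions'],s['force'])
print(proj(w,(.478,.150,.0755)),-np.array(w['R']).T@w['t'])
```

```text
2.75 [0.47456671 0.14863128 0.19084476] [[-1.0, 0.0043, 0.0004], [0.0043, 1.0, -0.0001], [-0.0004, -0.0001, -1.0]] [ 4.49874847e+00  2.30517029e+01  1.02129782e+02 -1.15662795e-02
  5.47966105e+01 -8.52459724e+01] [-0.6614093  -1.3065779   0.03946228]
[282.6612533  207.82684914] [0.39368366 0.14823389 0.35398735]
```

View pics/w2.png

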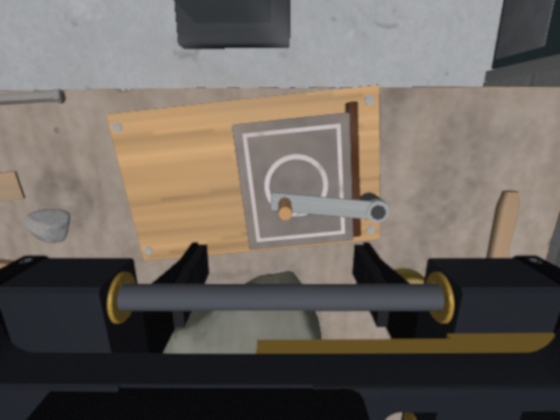

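The pin's top disc is at about (286,211), and the latch pivot cap is at (377,210). The board corners are (109,115), (378,87) and (146,260), with screws at its corners. The slab corners are (234,125), (349,112), (247,248) and (353,240).

Run:
```python
from h import *
import pickle
w=pickle.load(open('w2.pkl','rb'));T=pickle.load(open('c0.pkl','rb'))['top']
def blob(c,roi,lo,hi):
    x0,y0,x1,y1=roi;m=cv2.inRange(cv2.cvtColor(c['color'],cv2.COLOR_RGB2HSV)[y0:y1,x0:x1],lo,hi)
    k=max(cv2.findContours(m,0,1)[0],key=cv2.contourArea);r=k.reshape(-1,2)+[x0,y0];return r,r.min(0),r.max(0),r.mean(0)
a=blob(w,(270,190,300,228),(5,70,60),(25,255,255));print('w',a[1:])
b=blob(T,(226,218,246,238),(5,70,60),(25,255,255));print('T',b[1:])
print('top centre tri',tri((w,(286,211)),(T,b[3])))
for z in (.0755,.0855): print(z,onz(w,(286,211),z),onz(T,b[3],z))
print('piv',tri((w,(377,210)),(T,(193,223))))
print('board',[np.round(onz(w,p,.012),4) for p in ((109,115),(378,87),(146,260))])
print('slab',[np.round(onz(w,p,.040),4) for p in ((234,125),(349,112),(353,240),(247,248))])
```

```text
w (array([278, 198]), array([291, 219]), array([284.46153846, 209.30769231]))
T (array([232, 223]), array([238, 229]), array([235.   , 226.375]))
top centre tri [0.47771534 0.15225172 0.08569909]
0.0755 [0.48126683 0.15327069 0.0755    ] [0.47814068 0.15250571 0.0755    ]
0.0855 [0.47812187 0.15308983 0.0855    ] [0.47741302 0.1514286  0.0855    ]
piv [0.48757778 0.25186418 0.05130975]
board [array([ 0.3896, -0.0407,  0.012 ]), array([0.3625, 0.2527, 0.012 ]), array([ 0.566 , -0.0238,  0.012 ])]
slab [array([0.4005, 0.1009, 0.04  ]), array([0.3884, 0.2171, 0.04  ]), array([0.5274, 0.2305, 0.04  ]), array([0.5369, 0.1091, 0.04  ])]
```

>>> servo_tool([
  {"offset": [-0.0035, 0.0035, 0.035], "dr": [0, 0, 0]},
  {"offset": [-0.0035, 0.0035, 0.07], "dr": [0, 0, 0]},
  {"offset": [-0.0035, 0.0035, 0.1], "dr": [0, 0, 0]},
  {"offset": [-0.0035, 0.0035, 0.12], "dr": [0, 0, 0]},
  {"offset": [-0.0035, 0.0035, 0.13], "dr": [0, 0, 0]},
  {"offset": [-0.0035, 0.0035, 0.135], "dr": [0, 0, 0]},
  {"offset": [-0.0035, 0.0035, 0.135], "dr": [0, 0, 0]},
])

```text
time_s: 3.33
position: [0.4779, 0.1529, 0.0552]
tcp_rot: [[-1.0, 0.003, -0.001], [0.003, 1.0, -0.0], [0.001, -0.0, -1.0]]
force: [0.6, 0.2, 0.2]
opening: 0.998
grasp_force: 0.0
```

>>> servo_tool([
  {"offset": [0, 0, 0], "dr": [0, 0, 0]},
  {"offset": [0, 0, 0], "dr": [0, 0, 0]},
  {"offset": [0, 0, 0], "dr": [0, 0, 0]},
  {"offset": [0, 0, 0], "dr": [0, 0, 0]},
  {"offset": [0, 0, 0], "dr": [0, 0, 0]},
  {"offset": [0, 0, 0], "dr": [0, 0, 0]},
  {"offset": [0, 0, 0], "dr": [0, 0, 0]},
  {"offset": [0, 0, 0], "dr": [0, 0, 0]},
  {"offset": [0, 0, 0], "dr": [0, 0, 0]},
  {"offset": [0, 0, 0], "dr": [0, 0, 0]},
], gripper=0.9)

```text
time_s: 4.17
position: [0.4777, 0.1536, 0.0555]
tcp_rot: [[-1.0, 0.001, -0.0], [0.001, 1.0, -0.0], [0.0, -0.0, -1.0]]
force: [-0.5, -1.2, -0.0]
opening: 0.326
grasp_force: 0.0
```

>>> servo_tool([
  {"offset": [0, 0, 0], "dr": [0, 0, 0]},
  {"offset": [0, 0, 0], "dr": [0, 0, 0]},
  {"offset": [0, 0, 0], "dr": [0, 0, 0]},
  {"offset": [0, 0, 0], "dr": [0, 0, 0]},
  {"offset": [0, 0, 0], "dr": [0, 0, 0]},
], gripper=0.9)

```text
time_s: 4.58
position: [0.4777, 0.1531, 0.0555]
tcp_rot: [[-1.0, 0.001, -0.0], [0.001, 1.0, -0.001], [0.0, -0.001, -1.0]]
force: [0.5, -3.6, -0.1]
opening: 0.15
grasp_force: 30.0
```

Run:
```python
from h import *
s=bot.read_state();print(s['time_s'],s['position'],s['opening'],s['grasp_force'],s['force'])
P=np.array([.4876,.252]);p=np.array([.478,.1525]);v=p-P;print(np.linalg.norm(v))
v*=0.1/np.linalg.norm(v)
for i in range(1,15):
    a=-i*0.1; r=np.array([[np.cos(a),-np.sin(a)],[np.sin(a),np.cos(a)]])@v-v
    print(i,np.round(-r[0],4),np.round(r[1],4))
```

```text
4.5833 [0.47768984 0.15305628 0.05548343] 0.15035399718564182 29.999673832207918 [ 0.46020435 -3.59371061 -0.06425945]
0.09996204279625343
1 0.0099 0.0015
2 0.0196 0.0039
3 0.029 0.0073
4 0.038 0.0116
5 0.0465 0.0168
6 0.0545 0.0228
7 0.0619 0.0296
8 0.0685 0.0371
9 0.0743 0.0452
10 0.0793 0.0538
11 0.0835 0.0629
12 0.0866 0.0724
13 0.0889 0.0822
14 0.0901 0.0921
```

>>> servo_tool([
  {"offset": [0.005, 0.0007, 0], "dr": [0, 0, 0]},
  {"offset": [0.01, 0.0015, 0], "dr": [0, 0, 0]},
  {"offset": [0.0148, 0.0027, 0], "dr": [0, 0, 0]},
  {"offset": [0.0196, 0.0039, 0], "dr": [0, 0, 0]},
  {"offset": [0.0243, 0.0056, 0], "dr": [0, 0, 0]},
  {"offset": [0.029, 0.0073, 0], "dr": [0, 0, 0]},
  {"offset": [0.0335, 0.0095, 0], "dr": [0, 0, 0]},
  {"offset": [0.038, 0.0116, 0], "dr": [0, 0, 0]},
  {"offset": [0.0423, 0.0142, 0], "dr": [0, 0, 0]},
  {"offset": [0.0465, 0.0168, 0], "dr": [0, 0, 0]},
])

```text
time_s: 5.42
position: [0.4295, 0.1692, 0.0554]
tcp_rot: [[-1.0, 0.002, -0.004], [0.002, 1.0, -0.002], [0.004, -0.002, -1.0]]
force: [-1.7, -9.0, 1.3]
opening: 0.151
grasp_force: 30.0
```

>>> servo_tool([
  {"offset": [0.0045, 0.0018, 0], "dr": [0, 0, 0]},
  {"offset": [0.0085, 0.005, 0], "dr": [0, 0, 0]},
  {"offset": [0.0125, 0.0083, 0], "dr": [0, 0, 0]},
  {"offset": [0.0162, 0.0118, 0], "dr": [0, 0, 0]},
  {"offset": [0.0195, 0.0156, 0], "dr": [0, 0, 0]},
  {"offset": [0.0228, 0.0194, 0], "dr": [0, 0, 0]},
  {"offset": [0.0257, 0.0235, 0], "dr": [0, 0, 0]},
  {"offset": [0.0286, 0.0276, 0], "dr": [0, 0, 0]},
  {"offset": [0.0312, 0.032, 0], "dr": [0, 0, 0]},
  {"offset": [0.0336, 0.0363, 0], "dr": [0, 0, 0]},
  {"offset": [0.0357, 0.0409, 0], "dr": [0, 0, 0]},
  {"offset": [0.0378, 0.0455, 0], "dr": [0, 0, 0]},
  {"offset": [0.0394, 0.0503, 0], "dr": [0, 0, 0]},
  {"offset": [0.0409, 0.0551, 0], "dr": [0, 0, 0]},
])

```text
time_s: 6.58
position: [0.3841, 0.2241, 0.0553]
tcp_rot: [[-1.0, 0.003, -0.013], [0.003, 1.0, -0.003], [0.013, -0.004, -1.0]]
force: [-5.8, -5.2, 6.2]
opening: 0.142
grasp_force: 29.9
```

Run:
```python
from h import *
import pickle
w=cap('wrist');t=cap('top');s=cap('side');pickle.dump((w,t,s),open('c3.pkl','wb'))
q=bot.read_state();print(q['position'],q['joint_positions'],q['force'],q['moment'],q['opening'])
a=cv2.resize(t['color'][180:290,170:330],(640,440),interpolation=2)[:, :400]
b=w['color'][0:330,100:480];b=cv2.resize(b,(400,347))
o=np.zeros((440,800,3),np.uint8);o[:,:400]=a;o[:347,400:]=b
cv2.imwrite('pics/c3.png',o[:,:,::-1])
print(proj(t,(q['position'][0],q['position'][1],.08)))
```

```text
[0.38396278 0.22454512 0.0552358 ] [ 1.58375616e+01  3.48737915e+01  1.14926201e+02  8.52054409e-02
  3.09413841e+01 -7.40912924e+01] [-7.48210562 -3.05126338  6.22388083] [-0.60074861  1.07409169 -0.26847925] 0.14615743005180268
[201.98880745 267.98444556]
```

View pics/c3.png

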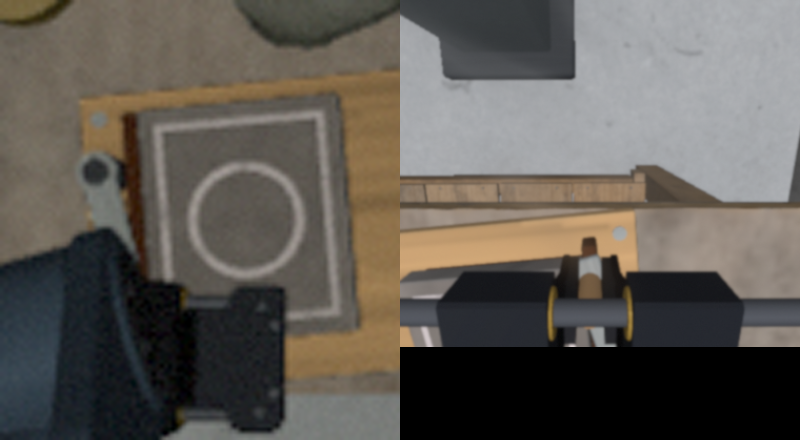

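The pin is still held, with the latch at about 1.35 rad, but it sits near the edge of the pads. I'll recentre a little and finish the swing.

>>> servo_tool([
  {"offset": [-0.002, 0, 0], "dr": [0, 0, 0]},
  {"offset": [-0.004, 0.001, 0], "dr": [0, 0, 0]},
  {"offset": [-0.006, 0.003, 0], "dr": [0, 0, 0]},
  {"offset": [-0.006, 0.006, 0], "dr": [0, 0, 0]},
  {"offset": [-0.005, 0.01, 0], "dr": [0, 0, 0]},
  {"offset": [-0.005, 0.014, 0], "dr": [0, 0, 0]},
  {"offset": [-0.005, 0.018, 0], "dr": [0, 0, 0]},
  {"offset": [-0.004, 0.021, 0], "dr": [0, 0, 0]},
  {"offset": [-0.004, 0.021, 0], "dr": [0, 0, 0]},
])

```text
time_s: 7.48
position: [0.3818, 0.2441, 0.055]
tcp_rot: [[-1.0, 0.003, -0.024], [0.003, 1.0, -0.006], [0.024, -0.006, -1.0]]
force: [-16.0, -3.0, 13.6]
opening: 0.153
grasp_force: 30.0
```

>>> servo_tool([
  {"offset": [-0.002, 0, 0], "dr": [0, 0, 0]},
  {"offset": [-0.002, 0, 0], "dr": [0, 0, 0]},
  {"offset": [-0.002, 0, 0], "dr": [0, 0, 0]},
  {"offset": [-0.002, 0, 0], "dr": [0, 0, 0]},
  {"offset": [-0.002, 0, 0], "dr": [0, 0, 0]},
  {"offset": [-0.002, 0, -0.03], "dr": [0, 0, 0]},
  {"offset": [-0.002, 0, -0.07], "dr": [0, 0, 0]},
  {"offset": [-0.002, 0, -0.11], "dr": [0, 0, 0]},
  {"offset": [-0.002, 0, -0.14], "dr": [0, 0, 0]},
  {"offset": [-0.002, 0, -0.14], "dr": [0, 0, 0]},
], gripper=-1)

```text
time_s: 8.32
position: [0.4008, 0.2482, 0.2013]
tcp_rot: [[-1.0, 0.001, 0.013], [0.001, 1.0, 0.005], [-0.013, 0.005, -1.0]]
force: [1.0, 1.1, 0.9]
opening: 0.823
grasp_force: 0.0
```

Run:
```python
from h import *
import pickle
w=cap('wrist');t=cap('top');s=cap('side');pickle.dump((w,t,s),open('c4.pkl','wb'))
q=bot.read_state();print(q['position'],np.round(q['tcp_rot'],3),q['force'],q['opening'])
a=cv2.resize(s['color'][190:310,230:370],(460,394),interpolation=2)
b=w['color'][0:300,100:460];b=cv2.resize(b,(340,283))
o=np.zeros((440,800,3),np.uint8);o[:394,:460]=a;o[:283,460:]=b
cv2.imwrite('pics/c4.png',o[:,:,::-1])
print(proj(w,(.4876,.252,.051)),proj(w,(.3877,.246,.0485)))
```

```text
[0.39641281 0.24660278 0.19550353] [[-1.     0.002  0.   ]
 [ 0.002  1.     0.   ]
 [-0.     0.    -1.   ]] [-0.70416539  0.11810903 -0.05382677] 0.9475844315273135
[283.78070978 265.21542145] [278.40304184 181.39422399]
```

View pics/c4.png

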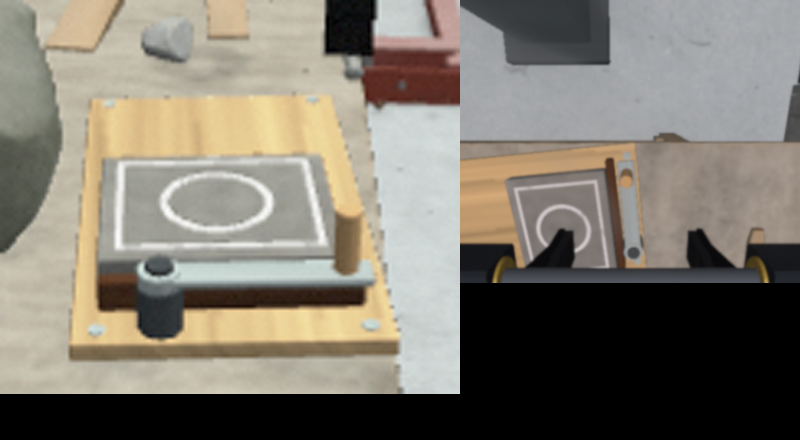

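The latch is parallel to the rear stop and clear of the slab: in the side crop its arm runs from (160,275) to (370,275), behind the slab, with the pin at (347,240). Next I go above the thick wedge.

>>> servo_tool([
  {"offset": [-0.079, -0.577, -0.025], "dr": [0, 0, 85.5]},
  {"offset": [-0.079, -0.577, -0.025], "dr": [0, 0, 85.5]},
  {"offset": [-0.079, -0.577, -0.025], "dr": [0, 0, 85.5]},
  {"offset": [-0.079, -0.577, -0.025], "dr": [0, 0, 85.5]},
  {"offset": [-0.079, -0.577, -0.025], "dr": [0, 0, 85.5]},
  {"offset": [-0.079, -0.577, -0.025], "dr": [0, 0, 85.5]},
  {"offset": [-0.079, -0.577, -0.025], "dr": [0, 0, 85.5]},
  {"offset": [-0.079, -0.577, -0.025], "dr": [0, 0, 85.5]},
  {"offset": [-0.079, -0.577, -0.025], "dr": [0, 0, 85.5]},
  {"offset": [-0.079, -0.577, -0.025], "dr": [0, 0, 85.5]},
  {"offset": [-0.079, -0.577, -0.025], "dr": [0, 0, 85.5]},
  {"offset": [-0.079, -0.577, -0.025], "dr": [0, 0, 85.5]},
  {"offset": [-0.079, -0.577, -0.025], "dr": [0, 0, 85.5]},
  {"offset": [-0.079, -0.577, -0.025], "dr": [0, 0, 85.5]},
  {"offset": [-0.079, -0.577, -0.025], "dr": [0, 0, 85.5]},
  {"offset": [-0.079, -0.577, -0.025], "dr": [0, 0, 85.5]},
  {"offset": [-0.079, -0.577, -0.025], "dr": [0, 0, 85.5]},
  {"offset": [-0.079, -0.577, -0.025], "dr": [0, 0, 85.5]},
], gripper=-1)

```text
time_s: 9.97
position: [0.4737, -0.3284, 0.2189]
tcp_rot: [[-0.078, 0.997, -0.003], [0.997, 0.078, 0.003], [0.004, -0.003, -1.0]]
force: [-0.9, -0.5, 0.6]
opening: 1.004
grasp_force: 0.0
```

```bash
cat >> h.py <<'E'
def wedge(c,uv,half=75):
    u,v=int(uv[0]),int(uv[1]);x0,y0=max(u-half,0),max(v-half,0);sub=c['color'][y0:v+half,x0:u+half]
    s=cv2.GaussianBlur(cv2.cvtColor(sub,cv2.COLOR_RGB2HSV)[:,:,1],(3,3),0);th,m=cv2.threshold(s,0,255,cv2.THRESH_OTSU)
    n,l,st,ce=cv2.connectedComponentsWithStats(m);k=l[v-y0,u-x0]
    cs=max(cv2.findContours((l==k).astype(np.uint8),0,1)[0],key=cv2.contourArea)
    return cv2.boxPoints(cv2.minAreaRect(cs))+[x0,y0],th,k,st[k]
E
python3 - <<'E'
from h import *
import pickle
w=cap('wrist');t=cap('top');pickle.dump((w,t),open('c5.pkl','wb'))
q=bot.read_state();print(q['time_s'],q['position'],np.round(q['tcp_rot'],4).tolist(),q['opening'])
uv=proj(w,(.472,-.224,.01));print(uv)
b,*i=wedge(w,uv);print(b,i)
for z in (0,.013,.022): print(z,np.round([onz(w,p,z)[:2] for p in b],4).tolist())
o=w['color'].copy();cv2.polylines(o,[np.int32(b)],True,(255,0,0),1)
cv2.imwrite('pics/c5.png',o[:,:,::-1])
E
```

```text
10.0667 [ 0.47431969 -0.32852588  0.21987201] [[-0.0786, 0.9969, -0.0015], [0.9969, 0.0786, 0.0018], [0.0019, -0.0013, -1.0]] 1.002750111426901
[285.88157626  97.15490049]
[[271.92272186  46.04530334]
 [301.81903076  45.71311951]
 [302.92185211 144.9675293 ]
 [273.02554321 145.29971313]] [54.0, np.int32(1), array([  62,   24,   31,  100, 2921], dtype=int32)]
0 [[0.4514, -0.1692], [0.4858, -0.1662], [0.4983, -0.2781], [0.4607, -0.2815]]
0.013 [[0.452, -0.1719], [0.4852, -0.169], [0.4972, -0.2771], [0.4609, -0.2804]]
0.022 [[0.4524, -0.1738], [0.4848, -0.171], [0.4965, -0.2765], [0.4611, -0.2796]]
```

>>> servo_tool([
  {"offset": [0.03, 0.004, 0.02], "dr": [0, 0, -0.8]},
  {"offset": [0.06, 0.008, 0.05], "dr": [0, 0, -0.8]},
  {"offset": [0.068, 0.008, 0.085], "dr": [0, 0, -0.8]},
  {"offset": [0.068, 0.008, 0.12], "dr": [0, 0, -0.8]},
  {"offset": [0.068, 0.008, 0.15], "dr": [0, 0, -0.8]},
  {"offset": [0.068, 0.008, 0.175], "dr": [0, 0, -0.8]},
  {"offset": [0.068, 0.008, 0.195], "dr": [0, 0, -0.8]},
  {"offset": [0.068, 0.008, 0.207], "dr": [0, 0, -0.8]},
  {"offset": [0.068, 0.008, 0.214], "dr": [0, 0, -0.8]},
  {"offset": [0.068, 0.008, 0.216], "dr": [0, 0, -0.8]},
  {"offset": [0.068, 0.008, 0.216], "dr": [0, 0, -0.8]},
], gripper=-1)

```text
time_s: 10.98
position: [0.4778, -0.262, 0.0049]
tcp_rot: [[-0.091, 0.996, 0.0], [0.996, 0.091, -0.0], [-0.0, 0.0, -1.0]]
force: [0.1, -0.5, -0.6]
opening: 1.003
grasp_force: 0.0
```

Run:
```python
from h import *
import pickle
w,t=pickle.load(open('c5.pkl','rb'))
b,*i=wedge(t,proj(t,(.472,-.224,.01)),22);print(b.tolist(),i)
b=b[np.argsort(b[:,0])]; print('thin',tri((w,(286.9,45.9)),(t,b[:2].mean(0))),'thick',tri((w,(288,145.1)),(t,b[2:].mean(0))))
q=bot.read_state();print(q['time_s'],q['position'],np.round(q['tcp_rot'],4).tolist(),q['force'])
```

```text
[[370.9000017642975, 226.70000076293945], [414.9470558166504, 223.31175994873047], [416.0588188171387, 237.76469802856445], [372.0117645263672, 241.15293884277344]] [68.0, np.int32(1), array([  0,  14,  44,  18, 629], dtype=int32)]
thin [ 0.46806368 -0.1688396   0.00487709] thick [ 0.47870651 -0.28096653 -0.01246522]
10.9833 [ 0.47777239 -0.26196013  0.00488133] [[-0.0915, 0.9958, 0.0004], [0.9958, 0.0915, -0.0003], [-0.0004, 0.0004, -1.0]] [ 0.13848342 -0.48310627 -0.6396411 ]
```

>>> servo_tool([
  {"offset": [0, 0, 0.001], "dr": [0, 0, 0]},
  {"offset": [0, 0, 0.001], "dr": [0, 0, 0]},
  {"offset": [0, 0, 0.001], "dr": [0, 0, 0]},
  {"offset": [0, 0, 0.001], "dr": [0, 0, 0]},
  {"offset": [0, 0, 0.001], "dr": [0, 0, 0]},
  {"offset": [0, 0, 0.001], "dr": [0, 0, 0]},
  {"offset": [0, 0, 0.001], "dr": [0, 0, 0]},
  {"offset": [0, 0, 0.001], "dr": [0, 0, 0]},
  {"offset": [0, 0, 0.001], "dr": [0, 0, 0]},
  {"offset": [0, 0, 0.001], "dr": [0, 0, 0]},
  {"offset": [0, 0, 0.001], "dr": [0, 0, 0]},
  {"offset": [0, 0, 0.001], "dr": [0, 0, 0]},
], gripper=0.9)

```text
time_s: 11.98
position: [0.4774, -0.2621, 0.0035]
tcp_rot: [[-0.091, 0.996, -0.0], [0.996, 0.091, 0.0], [0.0, -0.0, -1.0]]
force: [-0.6, -0.2, 0.0]
opening: 0.39
grasp_force: 30.0
```

>>> servo_tool([
  {"offset": [0, 0, -0.015], "dr": [0, 0, 0]},
  {"offset": [0, 0, -0.03], "dr": [0, 0, 0]},
  {"offset": [0, 0, -0.05], "dr": [0, 0, 0]},
  {"offset": [0, 0, -0.06], "dr": [0, 0, 0]},
  {"offset": [0, 0, -0.06], "dr": [0, 0, 0]},
])

```text
time_s: 12.4
position: [0.4787, -0.2631, 0.0655]
tcp_rot: [[-0.091, 0.996, 0.004], [0.996, 0.091, -0.003], [-0.003, 0.003, -1.0]]
force: [0.3, -0.4, -0.6]
opening: 0.387
grasp_force: 30.0
```

Run:
```python
from h import *
import pickle
w=cap('wrist');t=cap('top');pickle.dump((w,t),open('c6.pkl','wb'))
q=bot.read_state();print(q['time_s'],q['position'],np.round(q['tcp_rot'],4).tolist(),q['force'],q['opening'],q['grasp_force'])
cv2.imwrite('pics/c6.png',w['color'][:,:,::-1])
```

```text
12.5 [ 0.47745929 -0.26207677  0.06354549] [[-0.0909, 0.9959, 0.0004], [0.9959, 0.0909, -0.0003], [-0.0003, 0.0003, -1.0]] [ 0.53188736 -0.25760392 -0.47760162] 0.3885979378242617 29.997079130262136
```

View pics/c6.png

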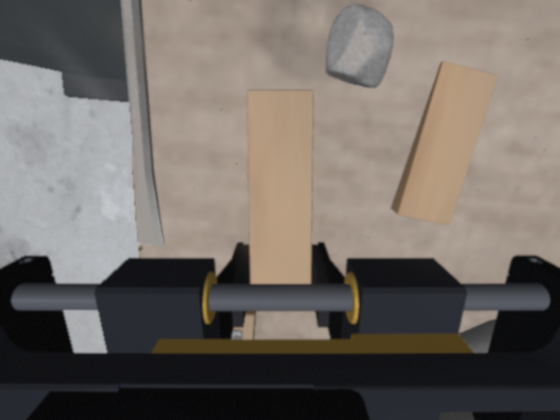

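The wedge is gripped straight, with its tip edge at row 90, columns 248–313. The other wedge and the stone are untouched. I carry it to just before the board and look at the slab edge.

>>> servo_tool([
  {"offset": [0.025, 0.003, -0.015], "dr": [0, 0, 0]},
  {"offset": [0.055, 0.006, -0.03], "dr": [0, 0, 0]},
  {"offset": [0.085, 0.009, -0.03], "dr": [0, 0, 0]},
  {"offset": [0.115, 0.012, -0.03], "dr": [0, 0, 0]},
  {"offset": [0.145, 0.015, -0.03], "dr": [0, 0, 0]},
  {"offset": [0.17, 0.018, -0.03], "dr": [0, 0, 0]},
  {"offset": [0.192, 0.021, -0.03], "dr": [0, 0, 0]},
  {"offset": [0.208, 0.023, -0.03], "dr": [0, 0, 0]},
  {"offset": [0.216, 0.023, -0.03], "dr": [0, 0, 0]},
  {"offset": [0.216, 0.023, -0.03], "dr": [0, 0, 0]},
  {"offset": [0.216, 0.023, -0.03], "dr": [0, 0, 0]},
])

```text
time_s: 13.42
position: [0.4805, -0.0449, 0.093]
tcp_rot: [[-0.092, 0.996, -0.001], [0.996, 0.092, -0.0], [0.0, -0.001, -1.0]]
force: [0.8, 0.3, -0.6]
opening: 0.384
grasp_force: 30.0
```

Run:
```python
from h import *
import pickle
w0,_=pickle.load(open('c6.pkl','rb'))
P=np.array([.47746,-.26208]);X=np.array([-.0909,.9959]);Y=np.array([.9959,.0909])
for p in ((248,90),(313,90)):
    g=onz(w0,p,.064)[:2]-P;print('tip rel',g@X,g@Y)
w=cap('wrist');t=cap('top');pickle.dump((w,t),open('c7.pkl','wb'))
q=bot.read_state();print(q['time_s'],q['position'],np.round(q['tcp_rot'],4).tolist(),q['force'],q['opening'])
o=np.zeros((600,560,3),np.uint8);o[:330]=w['color'][:330];o[330:]=cv2.resize(t['color'][180:290,150:378],(560,270),interpolation=2)
cv2.imwrite('pics/c7.png',o[:,:,::-1])
c=np.array([.462,.1135]);u=np.array([-.0945,.9955]);v=np.array([.9955,.0945])
for nm,bx,by,z in [('edgeA',-.010,.07,.04),('edgeB',-.01,-.07,.04),('bearA',-.003,.054,.02)]:
    p=c+bx*u-by*v;print(nm,proj(w,(*p,z)))
g=cv2.cvtColor(w['color'],cv2.COLOR_RGB2HSV)[:,:,1]
for x in (100,150,200,350,400,450):print(x,g[0:160:4,x].tolist())
```

```text
tip rel 0.09276371278844585 -0.0153300764239999
tip rel 0.09278083742591714 0.01818794153191753
13.5167 [ 0.48094512 -0.04583572  0.09325607] [[-0.0901, 0.9959, 0.0], [0.9959, 0.0901, -0.0003], [-0.0003, 0.0, -1.0]] [-0.58098095 -0.28795201 -0.18636814] 0.38869885083482114
edgeA [163.01645821   3.63480989]
edgeB [385.09242713   2.87558727]
bearA [195.99463946   2.39239686]
100 [7, 7, 8, 7, 7, 7, 9, 9, 9, 9, 9, 9, 9, 18, 21, 23, 23, 23, 27, 18, 22, 18, 18, 18, 15, 15, 18, 18, 19, 26, 26, 26, 26, 23, 26, 27, 27, 23, 27, 27]
150 [62, 53, 48, 48, 43, 43, 43, 45, 45, 47, 47, 46, 47, 47, 44, 44, 42, 42, 43, 40, 42, 40, 41, 42, 44, 44, 42, 43, 43, 43, 42, 43, 42, 42, 40, 41, 45, 45, 44, 45]
200 [12, 8, 9, 95, 107, 108, 108, 108, 107, 108, 107, 106, 107, 108, 106, 106, 106, 106, 106, 105, 107, 106, 106, 106, 107, 107, 106, 107, 107, 108, 108, 108, 109, 107, 107, 107, 107, 107, 106, 105]
350 [12, 9, 9, 104, 109, 110, 109, 109, 109, 108, 108, 109, 108, 108, 107, 108, 109, 107, 109, 107, 107, 107, 107, 107, 107, 108, 108, 108, 106, 106, 107, 106, 105, 107, 107, 109, 107, 107, 107, 108]
400 [108, 106, 106, 102, 98, 90, 78, 65, 54, 48, 42, 40, 39, 40, 41, 40, 40, 40, 39, 37, 37, 40, 39, 41, 40, 39, 39, 37, 36, 36, 38, 37, 39, 39, 37, 39, 38, 40, 39, 39]
450 [36, 37, 36, 34, 35, 35, 37, 39, 38, 39, 38, 39, 36, 36, 37, 37, 37, 36, 38, 38, 36, 36, 36, 35, 33, 35, 35, 34, 33, 34, 34, 35, 35, 33, 31, 32, 35, 34, 34, 35]
```

View pics/c7.png

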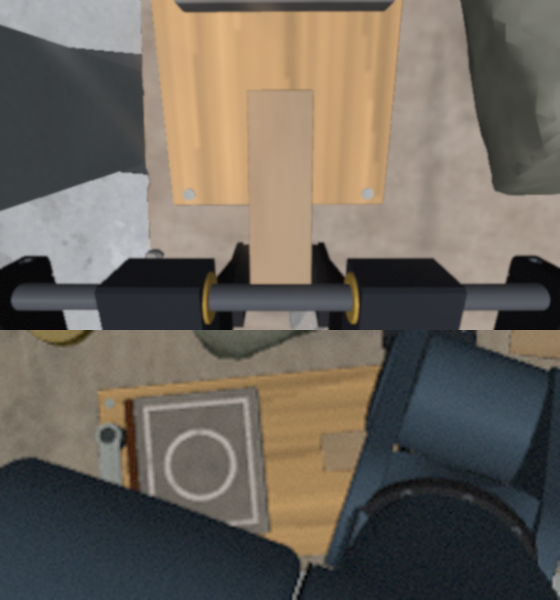

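The slab's open face is at rows 2–10, columns 177–395. The board's front edge is at row 204, columns 175–383, and the wedge tip is at row 90, columns 248–313. The wedge sits level between the board sides.

Run:
```python
from h import *
import pickle
w,t=pickle.load(open('c7.pkl','rb'))
P=np.array([.48095,-.04584]);X=np.array([-.0901,.9959]);Y=np.array([.9959,.0901])
def r(n,p,z): g=onz(w,p,z)[:2]-P;print(n,np.round([g@X*1e3,g@Y*1e3],1))
for n,p,z in [('boardL',(175,204),.012),('boardR',(383,204),.012),('boardL top',(148,10),.012),('boardR top',(403,10),.012),('slabL',(179,10),.02),('slabR',(394,10),.02),('slabL40',(175,2),.04),('slabR40',(397,2),.04),('tip',(280,90),.0936)]: r(n,p,z)
g=cv2.cvtColor(w['color'],cv2.COLOR_RGB2HSV)[:,:,1]
for x in (200,230,330,360,380):print(x,g[0:20,x].tolist())
for y in (3,8,10):print(y,g[y,165:190].tolist(),g[y,380:410].tolist())
```

```text
boardL [ 10.5 -90.3]
boardR [10.8 87.6]
boardL top [155.1 -95.3]
boardR top [155.4  87.4]
slabL [152.6 -70.6]
slabR [152.9  78.2]
slabL40 [151.  -66.8]
slabR40 [151.2  73. ]
tip [94.6 -0.6]
200 [12, 11, 8, 7, 8, 8, 8, 13, 9, 13, 24, 69, 95, 105, 108, 106, 107, 107, 109, 109]
230 [13, 9, 11, 11, 16, 13, 13, 13, 13, 17, 50, 87, 102, 107, 108, 108, 109, 109, 108, 108]
330 [10, 8, 7, 8, 5, 4, 5, 4, 9, 24, 64, 94, 105, 108, 108, 108, 108, 109, 109, 108]
360 [9, 8, 10, 8, 9, 9, 9, 14, 14, 21, 71, 97, 106, 109, 107, 109, 108, 108, 108, 108]
380 [12, 11, 10, 8, 9, 13, 9, 5, 14, 22, 69, 95, 106, 108, 108, 109, 108, 109, 109, 109]
3 [108, 107, 109, 108, 108, 109, 108, 108, 105, 100, 89, 68, 37, 14, 9, 9, 9, 9, 9, 9, 9, 6, 9, 9, 9] [8, 8, 8, 8, 8, 13, 12, 8, 8, 16, 38, 70, 92, 101, 107, 108, 109, 109, 109, 109, 107, 101, 81, 53, 42, 39, 41, 41, 41, 41]
8 [108, 108, 107, 107, 107, 108, 107, 108, 107, 108, 108, 107, 107, 106, 100, 88, 66, 32, 12, 8, 8, 8, 9, 9, 9] [14, 9, 9, 9, 18, 42, 73, 93, 103, 106, 107, 108, 109, 109, 109, 110, 109, 108, 109, 108, 106, 92, 65, 46, 41, 40, 40, 41, 39, 40]
10 [108, 109, 108, 108, 106, 107, 108, 107, 107, 108, 108, 108, 108, 108, 106, 104, 98, 86, 66, 44, 30, 27, 20, 24, 24] [69, 68, 64, 74, 87, 95, 103, 108, 108, 107, 108, 108, 108, 107, 108, 107, 107, 109, 108, 108, 104, 89, 59, 43, 39, 40, 39, 39, 39, 40]
```

>>> servo_tool([
  {"offset": [0.02, 0.001, 0.01], "dr": [0, 0, 0]},
  {"offset": [0.035, 0.002, 0.025], "dr": [0, 0, 0]},
  {"offset": [0.04, 0.002, 0.045], "dr": [0, 0, 0]},
  {"offset": [0.04, 0.002, 0.06], "dr": [0, 0, 0]},
  {"offset": [0.04, 0.002, 0.069], "dr": [0, 0, 0]},
  {"offset": [0.04, 0.002, 0.074], "dr": [0, 0, 0]},
  {"offset": [0.04, 0.002, 0.0765], "dr": [0, 0, 0]},
  {"offset": [0.04, 0.002, 0.078], "dr": [0, 0, 0]},
  {"offset": [0.04, 0.002, 0.078], "dr": [0, 0, 0]},
  {"offset": [0.04, 0.002, 0.078], "dr": [0, 0, 0]},
])

```text
time_s: 14.35
position: [0.4796, -0.0052, 0.0161]
tcp_rot: [[-0.09, 0.996, 0.001], [0.996, 0.09, -0.0], [-0.0, 0.001, -1.0]]
force: [0.6, 0.2, 0.6]
opening: 0.385
grasp_force: 30.0
```

Run:
```python
from h import *
import pickle
w=cap('wrist');t=cap('top');s=cap('side');pickle.dump((w,t,s),open('c8.pkl','wb'))
q=bot.read_state();print(q['time_s'],q['position'],np.round(q['tcp_rot'],4).tolist(),q['force'],q['moment'],q['opening'])
P=np.array(q['position'][:2]);R=np.array(q['tcp_rot']);X=R[:2,0];Y=R[:2,1]
def r(n,p,z): g=onz(w,p,z)[:2]-P;print(n,np.round([g@X*1e3,g@Y*1e3],1))
g=cv2.cvtColor(w['color'],cv2.COLOR_RGB2HSV)[:,:,1]
for x in (220,240,280,330,350):
    col=cv2.GaussianBlur(g,(3,3),0)[:200,x].astype(int);e=np.abs(np.diff(col));print(x,[(int(i),int(col[i]),int(col[i+1])) for i in np.where(e>12)[0]])
    i=np.where(col<50)[0]
    if len(i): r('edge z20',(x,i.max()+.5),.02)
for y in (100,130,160,200):
    col=cv2.GaussianBlur(g,(3,3),0)[y].astype(int)[200:360];e=np.abs(np.diff(col));print(y,[(int(i)+200,int(col[i]),int(col[i+1])) for i in np.where(e>12)[0]])
```

```text
14.5 [ 0.47940319 -0.00496765  0.01604876] [[-0.0909, 0.9959, 0.0011], [0.9959, 0.0909, -0.0002], [-0.0003, 0.0011, -1.0]] [-0.1495035   0.22786612 -0.43878397] [ 0.0002067  -0.10923893  0.01103037] 0.38804619041359834
220 [(49, 28, 51), (50, 51, 80), (51, 80, 98)]
edge z20 [111.4 -28.7]
240 [(48, 13, 28), (49, 28, 58), (50, 58, 86), (51, 86, 102)]
edge z20 [111.4 -19.1]
280 [(49, 54, 71), (50, 71, 89)]
edge z20 [111.8   0.2]
330 [(48, 18, 42), (49, 42, 76), (50, 76, 99)]
edge z20 [111.4  24.3]
350 [(48, 20, 46), (49, 46, 78), (50, 78, 99)]
edge z20 [111.4  34. ]
100 []
130 []
160 []
200 []
```

>>> servo_tool([
  {"offset": [0, 0, 0.001], "dr": [0, 0, 0]},
  {"offset": [0.003, 0, 0.0015], "dr": [0, 0, 0]},
  {"offset": [0.007, 0, 0.0015], "dr": [0, 0, 0]},
  {"offset": [0.011, 0, 0.0015], "dr": [0, 0, 0]},
  {"offset": [0.015, 0, 0.0015], "dr": [0, 0, 0]},
  {"offset": [0.019, 0, 0.0015], "dr": [0, 0, 0]},
  {"offset": [0.023, 0, 0.0015], "dr": [0, 0, 0]},
  {"offset": [0.027, 0, 0.0015], "dr": [0, 0, 0]},
  {"offset": [0.031, 0, 0.0015], "dr": [0, 0, 0]},
  {"offset": [0.034, 0, 0.0015], "dr": [0, 0, 0]},
  {"offset": [0.036, 0, 0.0015], "dr": [0, 0, 0]},
  {"offset": [0.036, 0, 0.0015], "dr": [0, 0, 0]},
])

```text
time_s: 15.5
position: [0.4783, 0.0301, 0.0155]
tcp_rot: [[-0.092, 0.996, 0.006], [0.996, 0.092, -0.002], [-0.002, 0.006, -1.0]]
force: [0.9, -3.6, 9.9]
opening: 0.387
grasp_force: 30.0
```

```bash
cat > m.py <<'E'
from h import *
import pickle,sys
w=cap('wrist');t=cap('top');s=cap('side');pickle.dump((w,t,s),open(sys.argv[1],'wb'))
q=bot.read_state();print(q['time_s'],q['position'],np.round(q['tcp_rot'],4).tolist(),np.round(q['force'],1),np.round(q['moment'],2),q['opening'])
P=np.array(q['position'][:2]);R=np.array(q['tcp_rot']);X=R[:2,0];Y=R[:2,1]
g=cv2.GaussianBlur(cv2.cvtColor(w['color'],cv2.COLOR_RGB2HSV)[:,:,1],(3,3),0)
for x in (190,210,230,240,320,330,350,370):
    c=g[:220,x].astype(int);i=np.where(c<50)[0]
    if len(i):
        k=i.max();row=k+(55-c[k])/(c[k+1]-c[k]);a=onz(w,(x,row),.02)[:2]-P;print(x,round(row,2),np.round([a@X*1e3,a@Y*1e3],2))
E
python3 m.py c9.pkl
```

```text
15.65 [0.4782996  0.03005443 0.01550875] [[-0.0919, 0.9958, 0.0057], [0.9958, 0.0919, -0.0017], [-0.0022, 0.0056, -1.0]] [ 1.4 -3.2  8.6] [-0.49 -0.09  0.06] 0.38653097208662085
190 129.0 [ 74.64 -46.37]
210 128.75 [ 74.75 -36.07]
230 128.71 [ 74.76 -25.78]
240 128.74 [ 74.74 -20.63]
320 128.37 [74.93 20.58]
330 128.28 [74.98 25.74]
350 128.33 [74.97 36.07]
370 128.29 [75.01 46.43]
```

>>> servo_tool([
  {"offset": [0.002, 0, -0.0006], "dr": [0, 0, 0]},
  {"offset": [0.005, 0, -0.0006], "dr": [0, 0, 0]},
  {"offset": [0.0075, 0, -0.0006], "dr": [0, 0, 0]},
  {"offset": [0.01, 0, -0.0006], "dr": [0, 0, 0]},
  {"offset": [0.0125, 0, -0.0006], "dr": [0, 0, 0]},
  {"offset": [0.015, 0, -0.0006], "dr": [0, 0, 0]},
  {"offset": [0.0175, 0, -0.0006], "dr": [0, 0, 0]},
  {"offset": [0.02, 0, -0.0006], "dr": [0, 0, 0]},
  {"offset": [0.02, 0, -0.0006], "dr": [0, 0, 0]},
])

```text
time_s: 16.4
position: [0.4763, 0.0495, 0.0155]
tcp_rot: [[-0.093, 0.996, 0.005], [0.996, 0.093, -0.002], [-0.003, 0.005, -1.0]]
force: [1.4, -9.6, 6.3]
opening: 0.387
grasp_force: 30.0
```

```bash
python3 m.py c10.pkl
```

```text
16.55 [0.47625743 0.04946759 0.01551417] [[-0.0926, 0.9957, 0.0048], [0.9957, 0.0926, -0.0023], [-0.0027, 0.0046, -1.0]] [ 1.8 -8.7  5.7] [-1.48 -0.2   0.02] 0.38735564620148755
190 170.36 [ 53.2  -48.24]
210 170.3 [ 53.21 -37.52]
230 170.33 [ 53.18 -26.81]
240 170.36 [ 53.16 -21.45]
320 170.16 [53.24 21.45]
330 170.05 [53.3  26.82]
350 169.88 [53.4  37.58]
370 169.92 [53.37 48.35]
```

```bash
cat > lift.py <<'E'
from h import *
import pickle,sys
from scipy.optimize import brentq
def cross(line,i0,step):
    i=i0
    while 0<i<559 and line[i]<55: i+=step
    a,b=line[i-step],line[i]; return i-step+step*(55-a)/(b-a)
def lift(f):
    w=pickle.load(open(f,'rb'));w=w[0]
    g=cv2.GaussianBlur(cv2.cvtColor(w['color'],cv2.COLOR_RGB2HSV)[:,:,1],(3,3),0).astype(float)
    c=g[:220,230];e=np.where(c<50)[0].max();o=[]
    for r in range(max(e-70,4),e-8,2):
        L=cross(g[r],230,-1);R=cross(g[r],330,1)
        try: z=brentq(lambda z:np.linalg.norm(onz(w,(L,r),z)-onz(w,(R,r),z))-.14,.0,.09)
        except ValueError: continue
        o.append((onz(w,(280,r),z)[1],z*1e3,L,R,r))
    return np.array(o),e
for f in sys.argv[1:]:
    o,e=lift(f);print(f,e,len(o));print(np.round(o[::3],3).tolist())
E
python3 lift.py c9.pkl c10.pkl
```

```text
c9.pkl 128 31
[[0.134, 38.66, 110.593, 438.143, 58.0], [0.132, 38.726, 111.481, 437.478, 64.0], [0.13, 38.695, 112.423, 436.64, 70.0], [0.127, 38.657, 113.423, 435.84, 76.0], [0.125, 38.647, 114.32, 435.0, 82.0], [0.122, 38.686, 115.13, 434.182, 88.0], [0.12, 38.685, 116.045, 433.375, 94.0], [0.117, 38.637, 117.0, 432.5, 100.0], [0.115, 38.717, 117.84, 431.792, 106.0], [0.112, 38.654, 118.792, 430.875, 112.0], [0.11, 38.63, 119.792, 430.091, 118.0]]
c10.pkl 170 9
[[0.135, 72.476, 115.5, 530.0, 100.0], [0.129, 73.034, 118.19, 528.0, 118.0], [0.123, 88.276, 121.692, 588.0, 142.0]]lift.py:7: RuntimeWarning: divide by zero encountered in scalar divide
  a,b=line[i-step],line[i]; return i-step+step*(55-a)/(b-a)
h.py:10: RuntimeWarning: invalid value encountered in divide
  for _ in range(30): s=d/(1+k*(s@s))
```

Run:
```python
from h import *
import pickle
w=pickle.load(open('c10.pkl','rb'))[0]
h=cv2.cvtColor(w['color'],cv2.COLOR_RGB2HSV)
for r in (110,140,160):print(h[r,405:470:2,1].tolist(),h[r,405:470:2,2].tolist(),h[r,100:130:2,1].tolist())
```

```text
[12, 11, 12, 10, 12, 19, 23, 22, 22, 23, 21, 21, 21, 20, 29, 41, 39, 39, 39, 41, 41, 40, 40, 39, 39, 39, 38, 39, 38, 39, 36, 36, 36] [188, 218, 219, 219, 206, 145, 131, 130, 130, 131, 131, 131, 132, 130, 124, 154, 162, 162, 162, 162, 160, 159, 159, 157, 157, 157, 156, 157, 156, 157, 157, 156, 156] [103, 104, 103, 103, 103, 102, 102, 101, 80, 31, 24, 24, 23, 24, 23]
[12, 12, 12, 15, 21, 23, 21, 23, 21, 21, 21, 21, 22, 36, 42, 41, 41, 41, 41, 42, 40, 41, 41, 40, 39, 39, 37, 38, 38, 36, 37, 35, 35] [220, 220, 214, 169, 136, 135, 135, 136, 135, 134, 135, 133, 127, 154, 164, 162, 161, 161, 157, 158, 159, 160, 160, 161, 162, 163, 164, 163, 162, 161, 160, 159, 159] [38, 45, 89, 108, 108, 107, 108, 108, 109, 108, 94, 36, 22, 22, 24]
[20, 21, 21, 21, 19, 21, 21, 23, 19, 21, 20, 26, 36, 37, 37, 37, 37, 37, 39, 37, 39, 39, 39, 39, 39, 39, 39, 37, 37, 37, 35, 36, 34] [137, 136, 135, 133, 133, 132, 132, 132, 131, 131, 126, 128, 162, 166, 166, 166, 165, 165, 165, 164, 165, 164, 164, 164, 164, 164, 164, 165, 165, 166, 166, 165, 165] [40, 42, 42, 60, 102, 108, 108, 108, 108, 108, 108, 106, 62, 20, 21]
```

```bash
python3 - <<'E'
s=open('lift.py').read()
a=s.index('def cross');b=s.index('def lift')
s=s[:a]+'''def cross(line,i0,step):
    i=i0
    while line[i]<31: i+=step
    bg=line[i+6*step];ins=line[i-6*step];th=(bg+ins)/2;i-=3*step
    while line[i]<th: i+=step
    p,q=line[i-step],line[i]; return i-step+step*(th-p)/(q-p)
'''+s[b:]
s=s.replace("print(np.round(o[::3],3).tolist())","p=np.polyfit(o[:,0],o[:,1],1);r=o[:,1]-np.polyval(p,o[:,0]);k=abs(r)<3*np.median(abs(r))+.05;p=np.polyfit(o[k,0],o[k,1],1);y=o[-1,0]-.002;print('k',k.sum(),'rms',r[k].std(),'edge z',np.polyval(p,y)-38.65,'slope mm/120',-p[0]*.12);print(np.round(o[::6],2).tolist())")
open('lift.py','w').write(s)
E
python3 lift.py c9.pkl c10.pkl
```

```text
c9.pkl 128 31
k 31 rms 0.03650716810035647 edge z -0.375007974597537 slope mm/120 -0.23942107155950224
[[0.13, 38.32, 110.22, 437.0, 58.0], [0.13, 38.35, 112.04, 435.46, 70.0], [0.12, 38.28, 113.94, 433.8, 82.0], [0.12, 38.26, 115.75, 432.13, 94.0], [0.11, 38.33, 117.52, 430.62, 106.0], [0.11, 38.31, 119.4, 429.0, 118.0]]
c10.pkl 170 31
k 31 rms 0.0994864518724782 edge z 2.621608756956924 slope mm/120 3.8395939426978356
[[0.14, 40.35, 115.21, 434.67, 100.0], [0.13, 40.49, 117.0, 433.29, 112.0], [0.13, 40.73, 118.61, 431.93, 124.0], [0.12, 40.91, 120.46, 430.64, 136.0], [0.12, 41.1, 122.12, 429.17, 148.0], [0.11, 41.07, 123.9, 427.33, 160.0]]
```

>>> servo_tool([
  {"offset": [0.002, 0, 0], "dr": [0, 0, 0]},
  {"offset": [0.004, 0, 0], "dr": [0, 0, 0]},
  {"offset": [0.006, 0, 0], "dr": [0, 0, 0]},
  {"offset": [0.008, 0, 0], "dr": [0, 0, 0]},
  {"offset": [0.009, 0, 0], "dr": [0, 0, 0]},
  {"offset": [0.009, 0, 0], "dr": [0, 0, 0]},
])

```text
time_s: 17.05
position: [0.4755, 0.0583, 0.0155]
tcp_rot: [[-0.093, 0.996, 0.005], [0.996, 0.093, -0.003], [-0.003, 0.005, -1.0]]
force: [1.5, -9.7, 6.2]
opening: 0.383
grasp_force: 30.0
```

```bash
python3 m.py c11.pkl; python3 lift.py c11.pkl
python3 - <<'E'
from h import *
import pickle
# side view: top open edge of slab, dark/bright boundary slab grey (low sat) vs board (high sat)
for f in ('c4','c8','c9','c10','c11'):
    s=pickle.load(open(f+'.pkl','rb'))[2]
    g=cv2.cvtColor(s['color'],cv2.COLOR_RGB2HSV)[:,:,1].astype(float);o=[]
    for x in list(range(266,276,2))+list(range(312,326,2)):
        c=g[225:262,x];i=np.where(c<45)[0]
        if len(i) and i[0]>0:
            k=i[0];o.append((x,round(225+k-1+(c[k-1]-45)/(c[k-1]-c[k]),2)))
    print(f,o)
E
```

```text
17.2 [0.47548337 0.05828736 0.01550548] [[-0.0927, 0.9957, 0.0048], [0.9957, 0.0927, -0.0024], [-0.0028, 0.0046, -1.0]] [  1.3 -10.6   6.3] [-1.62 -0.17  0.03] 0.38772477789843734
190 189.46 [ 42.68 -49.14]
210 189.35 [ 42.73 -38.21]
230 189.41 [ 42.68 -27.29]
240 189.3 [ 42.73 -21.83]
320 189.15 [42.77 21.9 ]
330 189.1 [42.79 27.37]
350 188.87 [42.91 38.33]
370 188.92 [42.88 49.32]
c11.pkl 189 30
k 30 rms 0.044654776544831125 edge z 3.8551546193317208 slope mm/120 3.1523836209819387
[[0.14, 41.73, 116.54, 433.62, 119.0], [0.13, 42.02, 118.31, 432.5, 131.0], [0.13, 41.98, 120.04, 430.57, 143.0], [0.12, 42.21, 121.63, 429.08, 155.0], [0.12, 42.32, 123.39, 427.5, 167.0]]
c4 [(266, np.float64(237.98)), (268, np.float64(237.73)), (270, np.float64(237.68)), (272, np.float64(237.71)), (274, np.float64(237.69)), (312, np.float64(236.92)), (314, np.float64(237.03)), (316, np.float64(237.05)), (318, np.float64(236.89)), (320, np.float64(236.7)), (322, np.float64(236.66)), (324, np.float64(236.71))]
c8 [(266, np.float64(237.9)), (268, np.float64(237.73)), (270, np.float64(237.69)), (272, np.fl
[... 511 characters left out ...]
.float64(236.64)), (324, np.float64(236.7))]
c10 [(266, np.float64(237.16)), (268, np.float64(237.19)), (270, np.float64(237.13)), (272, np.float64(236.87)), (274, np.float64(236.93)), (312, np.float64(236.14)), (314, np.float64(236.09)), (316, np.float64(236.21)), (318, np.float64(236.16)), (320, np.float64(236.0)), (322, np.float64(236.03)), (324, np.float64(236.09))]
c11 [(266, np.float64(236.72)), (268, np.float64(236.72)), (270, np.float64(236.42)), (272, np.float64(236.44)), (274, np.float64(236.5)), (312, np.float64(235.71)), (314, np.float64(235.79)), (316, np.float64(235.69)), (318, np.float64(235.72)), (320, np.float64(235.62)), (322, np.float64(235.41)), (324, np.float64(235.43))]
```

Run:
```python
from h import *
import pickle
s=pickle.load(open('c11.pkl','rb'))[2]
p=np.array([.4687,.1055,.04]);b=proj(s,p)
print(b,proj(s,p+[0,0,.001])-b,proj(s,p+[0,.001,0])-b)
```

```text
[294.77194293 236.18939021] [-2.00016936e-04 -4.18239038e-01] [-0.0236243   0.22887904]
```

```bash
cat > ecc.py <<'E'
from h import *
import pickle,sys
from scipy.optimize import least_squares
c=np.array([.462,.1135]);u=np.array([-.0945,.9955]);v=np.array([.9955,.0945])
def corner(bx,by,h,d,e=0):  # slab-top point, slab frame offset; lift h, slide d
    th=h/.12; s=.11-bx; p=c+(bx+d-.02*th)*u-by*v; return np.array([*p,.04+th*s])
base=pickle.load(open('c8.pkl','rb'))
for f in sys.argv[1:]:
    new=pickle.load(open(f,'rb'))
    for k,n in ((1,'top'),(2,'side')):
        A,B=base[k],new[k]
        ga=cv2.GaussianBlur(A['color'].mean(2).astype(np.float32),(0,0),.8);gb=cv2.GaussianBlur(B['color'].mean(2).astype(np.float32),(0,0),.8)
        mask=np.zeros(ga.shape,np.uint8)
        by0=-.07 if k==1 else -.066
        q=[proj(A,corner(x,y,0,0)) for x,y in ((-.012,-.076),(.100,-.076),(.100,.055),(-.012,.055))]
        cv2.fillPoly(mask,[np.int32(q)],255)
        if k==1: mask[cv2.absdiff(ga,gb)>60]=0
        try:
            cc,M=cv2.findTransformECC(ga,gb,np.eye(2,3,dtype=np.float32),cv2.MOTION_AFFINE,(3,300,1e-7),mask,3)
        except cv2.error as e: print(n,'fail');continue
        pts=[(-.008,-.06),(-.008,0),(-.008,.05),(.095,-.06),(.095,0),(.095,.05)];P=[proj(A,corner(x,y,0,0)) for x,y in pts]
        D=np.array([M@[*p,1]-p for p in P]);print(f,n,round(cc,4),np.round(D,2).tolist())
        r=lambda z:(np.array([proj(B,corner(x,y,z[0]/1e3,z[1]/1e3))-proj(A,corner(x,y,0,0)) for x,y in pts])-D)[:,1 if k==2 else 0]
        print('  h,d mm',least_squares(r,[3,1]).x)
E
python3 ecc.py c9.pkl c10.pkl c11.pkl
```

```text
top fail
c9.pkl side 0.9791 [[-0.19, 1.03], [-0.18, 0.34], [-0.16, -0.24], [-0.01, 0.2], [0.01, -0.58], [0.03, -1.22]]
  h,d mm [-2.17235962 -2.62430107]
top fail
c10.pkl side 0.6893 [[-0.1, 4.26], [0.05, 3.34], [0.19, 2.57], [-0.2, -0.62], [-0.02, -1.66], [0.12, -2.52]]
  h,d mm [-12.87193707 -10.23228264]
top fail
c11.pkl side 0.9182 [[-0.4, -0.02], [0.04, -0.27], [0.4, -0.47], [0.03, 0.08], [0.53, -0.19], [0.94, -0.42]]
  h,d mm [ 0.32130189 -0.47970252]
```

Run:
```python
from h import *
import pickle
for f in ('c8','c9','c10','c11'):
    s=pickle.load(open(f+'.pkl','rb'))[2];g=s['color'].mean(2)
    print(f,np.round(g[232:275,300:312].mean(1)).astype(int).tolist())
b=cv2.absdiff(pickle.load(open('c8.pkl','rb'))[2]['color'],pickle.load(open('c11.pkl','rb'))[2]['color']).mean(2)
print(np.round(cv2.resize(b[180:300,240:360],(12,12),interpolation=cv2.INTER_AREA)).astype(int))
```

```text
c8 [193, 193, 192, 192, 185, 171, 193, 200, 169, 155, 154, 174, 188, 183, 178, 177, 175, 170, 168, 169, 168, 169, 171, 177, 184, 182, 189, 180, 160, 152, 152, 169, 230, 183, 149, 150, 129, 160, 193, 201, 204, 206, 208]
c9 [176, 192, 195, 195, 187, 173, 194, 201, 171, 156, 155, 176, 189, 184, 179, 178, 176, 171, 168, 170, 169, 170, 173, 178, 185, 183, 190, 181, 160, 153, 153, 170, 230, 184, 149, 151, 129, 161, 194, 203, 205, 207, 209]
c10 [143, 145, 146, 147, 165, 167, 221, 188, 156, 156, 162, 184, 190, 183, 178, 176, 173, 171, 170, 171, 169, 170, 173, 178, 186, 184, 188, 183, 162, 153, 154, 154, 233, 196, 154, 151, 139, 165, 196, 203, 206, 208, 209]
c11 [139, 140, 143, 143, 162, 201, 201, 169, 157, 157, 175, 190, 186, 181, 181, 178, 172, 171, 171, 170, 168, 168, 175, 179, 185, 185, 191, 181, 160, 153, 153, 158, 233, 194, 153, 151, 139, 165, 196, 203, 206, 208, 210]
[[ 11  65  89  82  53  32  26  51  72  36   2   2]
 [ 36  64  65  19  77 117  37  50  65  73   2   2]
 [ 19  96  43  90  43  44  79 104  50  92   2   2]
 [  2  36   8  83  39  16  91  36   2  30   2   2]
 [  2   2   2  11  58  10  70   2   2   2   2   2]
 [  2   2   8  13  53  13  49  13   9   2   2   2]
 [  2   2   5   5  15  15  14   5   7   3   2   2]
 [  2   2   2   2   6   4   3   3   4   3   2   2]
 [  2   2   5   7   6   6   7   8   8   2   2   2]
 [  2   2   2   2   2   2   2   2   2   2   2   2]
 [  2   2   2   2   2   2   2   2   2   2   2   2]
 [  2   2   2   2   2   2   2   2   2   2   2   2]]
```

>>> servo_tool([
  {"offset": [0.002, 0, 0], "dr": [0, 0, 0]},
  {"offset": [0.004, 0, 0], "dr": [0, 0, 0]},
  {"offset": [0.006, 0, 0], "dr": [0, 0, 0]},
  {"offset": [0.008, 0, 0], "dr": [0, 0, 0]},
  {"offset": [0.008, 0, 0], "dr": [0, 0, 0]},
  {"offset": [0.008, 0, 0], "dr": [0, 0, 0]},
])

```text
time_s: 17.7
position: [0.4747, 0.0664, 0.0155]
tcp_rot: [[-0.093, 0.996, 0.005], [0.996, 0.093, -0.002], [-0.003, 0.005, -1.0]]
force: [0.9, -9.1, 6.5]
opening: 0.387
grasp_force: 30.0
```

```bash
python3 m.py c12.pkl; python3 lift.py c8.pkl c9.pkl c12.pkl
python3 - <<'E'
from h import *
import pickle
from scipy.optimize import least_squares
c=np.array([.462,.1135]);u=np.array([-.0945,.9955])
L=[]
for f in ('c8','c9','c10','c11','c12'):
    s=pickle.load(open(f+'.pkl','rb'))[2];g=s['color'].mean(2)
    r=[]
    for a,b in ((235,242),(261,268)):
        for x0,x1 in ((278,292),(292,302),(302,316)):
            p=g[a:b,x0:x1].mean(1);p=np.clip(p-157,0,None);k=p.argmax();i=np.arange(max(k-2,0),min(k+3,len(p)));r.append(a+(i*p[i]).sum()/p[i].sum())
    L.append(r);print(f,np.round(np.array(r)-L[0],2))
s=pickle.load(open('c8.pkl','rb'))[2]
P=lambda bx,h,d:proj(s,[*(c+(bx+d-.02*h/.12)*u),.04+h/.12*(.11-bx)])[1]
for r in L[1:]:
    D=np.array(r)-L[0];f=D[:3].mean();b=np.median(D[3:])
    print(least_squares(lambda z:[P(-.003,z[0]/1e3,z[1]/1e3)-P(-.003,0,0)-f,P(.1,z[0]/1e3,z[1]/1e3)-P(.1,0,0)-b],[3,1]).x)
E
```

```text
17.85 [0.47469442 0.06636021 0.01550333] [[-0.0925, 0.9957, 0.0047], [0.9957, 0.0925, -0.0022], [-0.0026, 0.0045, -1.0]] [ 1.1 -8.7  6.4] [-1.5  -0.23 -0.01] 0.38889280904700524
190 206.84 [ 32.8  -50.06]
210 206.75 [ 32.83 -38.93]
230 206.52 [ 32.95 -27.8 ]
240 206.57 [ 32.91 -22.25]
320 206.31 [33.   22.27]
330 206.04 [33.15 27.83]
350 206.15 [33.07 39.  ]
370 206.14 [33.06 50.18]
c8.pkl 49 18
k 17 rms 6.686895808414586 edge z -7.794541697897536 slope mm/120 -108.20842456282061
[[0.12, 38.41, 107.98, 448.1, 4.0], [0.11, 38.31, 109.65, 446.21, 16.0], [0.11, 38.33, 111.3, 444.58, 28.0]]
c9.pkl 128 31
k 31 rms 0.03650716810035647 edge z -0.375007974597537 slope mm/120 -0.23942107155950224
[[0.13, 38.32, 110.22, 437.0, 58.0], [0.13, 38.35, 112.04, 435.46, 70.0], [0.12, 38.28, 113.94, 433.8, 82.0], [0.12, 38.26, 115.75, 432.13, 94.0], [0.11, 38.33, 117.52, 430.62, 106.0], [0.11, 38.31, 119.4, 429.0, 118.0]]
c12.pkl 206 30
k 30 rms 0.0541358694704531 edge z 5.214633676530362 slope mm/120 4.993316425348254
[[0.14, 42.68, 118.15, 432.33, 136.0], [0.13, 42.82, 119.86, 430.75, 148.0], [0.13, 43.14, 121.48, 429.5, 160.0], [0.12, 43.32, 123.13, 427.93, 172.0], [0.12, 43.58, 124.76, 426.5, 184.0]]
c8 [0. 0. 0. 0. 0. 0.]
c9 [-0.03 -0.03  0.03  0.02  0.   -0.  ]
c10 [-0.35 -0.55  2.08  0.2   0.11  0.21]
c11 [-0.96 -0.82  1.7   0.18  0.07  0.19]
c12 [-1.34 -1.54  1.21  0.15  0.07  0.13]
[0.04084667 0.02633409]
[-0.64348601  0.49444338]
[0.46293265 0.74705896]
[1.8052177  0.99031733]lift.py:9: RuntimeWarning: invalid value encountered in scalar divide
  p,q=line[i-step],line[i]; return i-step+step*(th-p)/(q-p)
lift.py:9: RuntimeWarning: divide by zero encountered in scalar divide
  p,q=line[i-step],line[i]; return i-step+step*(th-p)/(q-p)
h.py:10: RuntimeWarning: invalid value encountered in divide
  for _ in range(30): s=d/(1+k*(s@s))
```

```bash
python3 -c "
from h import *
q=bot.read_state();print(q['time_s'],np.round(q['force'],1),q['grasp_force'],np.abs(q['qvel']).max())
print(ticket.hand_in())"
```

```text
17.85 [ 1.1 -8.7  6.4] 30.000775060616434 0.1029268522710473
the job is handed in; nothing more can be done
None
```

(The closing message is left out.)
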